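Log and snap shut the garnish pans

ROBOT

A 7-joint arm with a two-finger parallel gripper is mounted at the origin on the work surface. World frame = base frame: x ahead of the robot, y to its left, z up, the work surface at z = 0. Lengths are in m, angles in rad, forces in N, time in s.
With the tool pointing down it reaches from about 0.425 to 0.825 m from the base axis. Payload 3.6 kg.
Tool frame: the origin (TCP) lies where the fingers leave the gripper's body, on its centre line; the fingertips stand 73 mm ahead of it and the grasp point (between the pads) lies 54 mm ahead of it; x points along the fingers, y is the direction in which the jaws open and shut, and the axes are right-handed (so a half turn about x gives the same grasp; the last joint's range is limited). The gripper opens to 85 mm and grips with 20 to 120 N. Pads are 22 mm wide; open, the fingers measure 114 mm over their backs; the gripper's body (76 mm by 85 mm) begins 54 mm behind the grasp point. The pads swing forward as they close: fully open they stand 13 mm farther back than shut.
Start: joints at [1.23, 0.615, -0.013, 1.423, 0.008, 1.103, -0.04], TCP at [0.201, -0.618, 0.304] pointing down, gripper open.
Joint ranges: [-3.12, 3.12], [-0.3, 2.06], [-1.34, 1.32], [0.26, 2.42], [-1.36, 4.5], [0.01, 1.98], [-2.84, 2.84]. Speed limits (rad/s): [2.79, 2.79, 3.14, 3.14, 3.14, 3.14, 3.14].

INTERFACE

Orientations are given as a unit quaternion [x, y, z, w].
In Python, from station import arm, snapshot, camera_info, ticket gives the robot as it stands. Calls block until the motion is done:
- arm.movep(position, orientation): joint-space move of the TCP to a pose.
- arm.line_to(position, velocity=0.15, ori=None): straight line of the TCP; ori=None keeps the orientation; velocity is the mean speed in m/s.
- arm.move_j(angles): joint-space move.
- arm.move_gripper(opening, effort=None): opening from 0.0 (shut) to 1.0 (fully open); effort is the grip in N (None keeps the last); returns when the fingers have stopped.
- arm.pause(seconds).
- arm.ik(position, orientation): joint angles nearest the present ones, or None.
- snapshot(name): name is "scene" or "side" or "wrist"; returns the picture (384x512x3 uint8, blue, green, red); there is no depth.
- camera_info(name): a dict with "fx", "fy", "cx", "cy" (pixels), "R" (3x3) and "t" (3): a world point X has camera coordinates R X + t; the wrist camera has in their place "T_tool_cam" (4x4, takes a point from camera to tool coordinates, whose origin is the TCP and whose axes are the tool frame's). Camera axes: x right, y down, z forward; pixel columns grow to the right and rows downward; lengths in m; the calibration is good to about 2 mm. The wrist camera is an equidistant fisheye: a pixel r from the principal point sees the ray r / f radians off the axis. A picture is of the moment at which its call begins: read the wrist's pose just before it. camera_info takes no time and is no camera call.
A pose or a line that the arm cannot do raises arm.MotionError and nothing moves.
- ticket.finish_job(): hands the job in, once; it reports no verdict.
Readings, each from a call of its own:
- arm.read_time(): time.
- arm.read_joint_positions(): joint angles.
- arm.read_dq(): joint speeds.
- arm.read_effort(): joint torques, N m.
- arm.read_tool_pos(): TCP position.
- arm.read_eef_rot(): TCP orientation.
- arm.read_ft_force(): force on the tool from outside, world axes, zero at the start.
- arm.read_wrist_torque(): the same for the moment, N m.
- arm.read_opening(): opening from 0.0 (shut) to 1.0 (fully open).
Only numpy, scipy, OpenCV 4.12 (cv2) and the standard library are available. Lean on these libraries where they do the work, as an engineer would, in place of code of your own. Each camera call takes 0.05 s, during which the arm holds its last target.

TASK

Using the orange-gripped tongs, lift the small temperature logger out of the deep pocket of its dock and put it into the open pan with the red seal, without the gripper itself touching the logger. Stand the tongs back upright in their stand, and press the hinged covers of all three pans (red, blue and green) fully down until their catches hold them shut. Leave the other things on the table where they are.

Things in the scene. Friction and masses are not known exactly. Their poses are not given: they have to be found in the camera images.
- red_pan: Small steel pan with red seal strip and a hinged steel cover with red thumb pad; fixed to the table. 130 (x) x 96 (y) x 62 (z) mm, walls and floor 4 mm. Origin: centre of its underside. Its cover's hinge runs along y at the +x end; the front with the black spring catch (sticking out to x = -99 mm, 64 mm high) is the -x end. This pan is empty and is to receive the logger.
- red_hinge (a point): Centre of the red cover's hinge axis, at (62, 0, 64) mm in the pan's frame; axes as the pan's.
- red_pad (a point): Centre of the top of the red thumb pad (34 x 60 mm), the place to press. Moves with the cover; with the cover shut its axes are the pan's; z points out of the cover's outer face, 3.5 mm proud of the 4 mm plate. At angle q it lies, in the pan's (x, z), at hinge + 112 mm * (-cos q, sin q) + 8.5 mm * (sin q, cos q).
- red_cover (a joint): Opening of the red cover, rad: 0 shut, 1.57 upright, 1.75 at most. Cover 104 mm wide, free edge 142 mm from the hinge. Friction holds it between about 0.7 and 1.7; lower down a spring lifts it back to about 0.7, unless the catch holds it: this resists from about 0.09 to 0.04, then snaps to 0, a firm stop. About 3 N at the pad swings it, 10 N snaps it. An upright cover must be pushed from behind (+x).
- blue_pan: Small steel pan with blue seal strip and a hinged steel cover with blue thumb pad; fixed to the table. 130 (x) x 96 (y) x 62 (z) mm, walls and floor 4 mm. Origin: centre of its underside. Its cover's hinge runs along y at the +x end; the front with the black spring catch (sticking out to x = -99 mm, 64 mm high) is the -x end. Sealed portion pots stand inside, 34 mm high.
- blue_hinge (a point): Centre of the blue cover's hinge axis, at (62, 0, 64) mm in the pan's frame; axes as the pan's.
- blue_pad (a point): Centre of the top of the blue thumb pad (34 x 60 mm), the place to press. Moves with the cover; with the cover shut its axes are the pan's; z points out of the cover's outer face, 3.5 mm proud of the 4 mm plate. At angle q it lies, in the pan's (x, z), at hinge + 112 mm * (-cos q, sin q) + 8.5 mm * (sin q, cos q).
- blue_cover (a joint): Opening of the blue cover, rad: 0 shut, 1.57 upright, 1.75 at most. Cover 104 mm wide, free edge 142 mm from the hinge. Friction holds it between about 0.7 and 1.7; lower down a spring lifts it back to about 0.7, unless the catch holds it: this resists from about 0.09 to 0.04, then snaps to 0, a firm stop. About 3 N at the pad swings it, 10 N snaps it. An upright cover must be pushed from behind (+x).
- green_pan: Small steel pan with green seal strip and a hinged steel cover with green thumb pad; fixed to the table. 130 (x) x 96 (y) x 62 (z) mm, walls and floor 4 mm. Origin: centre of its underside. Its cover's hinge runs along y at the +x end; the front with the black spring catch (sticking out to x = -99 mm, 64 mm high) is the -x end. Sealed portion pots stand inside, 34 mm high.
- green_hinge (a point): Centre of the green cover's hinge axis, at (62, 0, 64) mm in the pan's frame; axes as the pan's.
- green_pad (a point): Centre of the top of the green thumb pad (34 x 60 mm), the place to press. Moves with the cover; with the cover shut its axes are the pan's; z points out of the cover's outer face, 3.5 mm proud of the 4 mm plate. At angle q it lies, in the pan's (x, z), at hinge + 112 mm * (-cos q, sin q) + 8.5 mm * (sin q, cos q).
- green_cover (a joint): Opening of the green cover, rad: 0 shut, 1.57 upright, 1.75 at most. Cover 104 mm wide, free edge 142 mm from the hinge. Friction holds it between about 0.7 and 1.7; lower down a spring lifts it back to about 0.7, unless the catch holds it: this resists from about 0.09 to 0.04, then snaps to 0, a firm stop. About 3 N at the pad swings it, 10 N snaps it. An upright cover must be pushed from behind (+x).
- stand: Tongs stand, fixed: open steel box, outside 42 (x) x 60 (y) x 60 (z) mm, walls 6 mm, so the slot is 30 x 48 mm; its floor lies 6 mm above the origin (centre of the underside). Foot plate 60 x 78 x 4 mm.
- tongs: Sprung steel tongs with orange grips, 126 mm long, 74 g, standing tips down in the stand. Origin: midway between the tips' ends; z up along the tongs; the jaws close along y, pivoting 120 mm above the tips. Jaws 14 mm wide (x); at rest 33 mm apart inside the tips, 41 mm over their outsides. Squeeze at tongs_grip.
- tongs_grip (a point): Midway between the orange grips (22 mm wide, 72 to 112 mm above the tips), 92 mm above the tips, 34 mm below the tongs' top. 33 mm over the grips at rest; each mm squeezed here shuts the tips by 4.3 mm, against 10 N (rest) to 12 N (shut). Held 1 to 2 mm narrower than at rest they are carried safely and stay open; tight on the logger at about 29 mm.
- dock: Logger dock, fixed: grey block 66 (x) x 80 (y) x 78 (z) mm on a 80 x 100 x 5 mm foot plate, with a deep narrow pocket 34 (x) x 48 (y) mm open at the top, whose floor lies 16 mm above the origin (centre of the underside).
- logger: Temperature logger: steel capsule with yellow top, 16 mm diameter, 24 mm long, 25 g, standing on the floor of the dock's pocket. Origin: centre of its underside; z along its axis.
- logger_center (a point): Middle of the logger, 12 mm above its origin.
- squeeze_bottle: Bystander: white squeeze bottle, 54 mm diameter, 160 mm tall. Origin: centre of its underside.
- spice_jar: Bystander: amber jar with black lid, 44 mm diameter, 75 mm tall. Origin: centre of its underside.
- ramekin: Bystander: white bowl, 76 mm diameter, 42 mm tall. Origin: centre of its underside.
- thermometer: Bystander: white hand-held probe thermometer lying flat, 105 x 42 x 20 mm with a 95 mm steel probe along its +x. Origin: centre of its underside.
- pot_stack: Bystander: stack of small white pots with orange lids, 62 mm diameter, 60 mm tall. Origin: centre of its underside.
- label_roll: Bystander: roll of paper labels lying flat, 68 mm diameter, 30 mm tall. Origin: centre of its underside.
There are look-alikes about, which are no part of the job. Several things have the shape of the tongs; the one meant has the colours described above.

How it is judged:
By the outcome, as a careful person would: the job done as asked, in the order asked, and still so for the second after the job is handed in, with the robot touching nothing.
It also fails if it takes over 72 s, if anything falls off the work surface, if the arm or the gripper's body presses on something with over 40 N, if the wrist force passes 120 N, or if a joint passes its speed limit or range.

## Working session

There is one attempt and no reset: what is moved stays moved. The work goes in short steps, each a Python script; the robot and the scene stay as the last script left them, time stands still between calls to the robot, and variables do not carry over. Pictures are saved under pics/ and viewed, and the job is handed in when it is done.

```bash
ls; mkdir -p pics
python3 - <<'E'
from station import arm, snapshot, camera_info, ticket
import cv2
for n in ["scene","side","wrist"]:
    im=snapshot(n); cv2.imwrite(f"pics/{n}0.png",im)
    print(n,camera_info(n))
print(arm.read_time(),arm.read_tool_pos(),arm.read_eef_rot(),arm.read_opening())
E
```

```text
pics
scene {'fx': 419.7658036446536, 'fy': 419.7658036446536, 'cx': 259.2404642507093, 'cy': 199.55264426322486, 'R': array([[ 0.45953612,  0.88799737,  0.01694777],
       [ 0.72827136, -0.36581876, -0.57948034],
       [-0.50837721,  0.27863472, -0.81480998]]), 't': array([-0.25209102, -0.34920057,  1.43266313])}
side {'fx': 360.2785604869916, 'fy': 360.2785604869916, 'cx': 258.3431235158443, 'cy': 191.79870756579768, 'R': array([[ 0.98911654, -0.14508447,  0.02447395],
       [-0.06023803, -0.55106974, -0.83228211],
       [ 0.13423807,  0.82174974, -0.5538118 ]]), 't': array([-0.55982879,  0.10865489,  0.91966734])}
wrist {'fx': 297.3186396354542, 'fy': 297.3186396354542, 'cx': 256.45843394809236, 'cy': 194.78092590974478, 'T_tool_cam': array([[ 5.68837361e-05, -2.96139001e-01,  9.55144852e-01,
        -6.97076450e-02],
       [ 9.99999980e-01, -1.67778352e-04, -1.11574122e-04,
        -7.62441770e-04],
       [ 1.93294078e-04,  9.55144839e-01,  2.96138986e-01,
        -7.63688284e-02],
       [ 0.00000000e+00,  0.00000000e+00,  0.00000000e+00,
         1.00000000e+00]])}
0.15 [ 0.20050493 -0.61784757  0.30300169] [-0.698306   -0.11119135  0.69853155 -0.10981295] 0.9965039840837102
```

View pics/scene0.png

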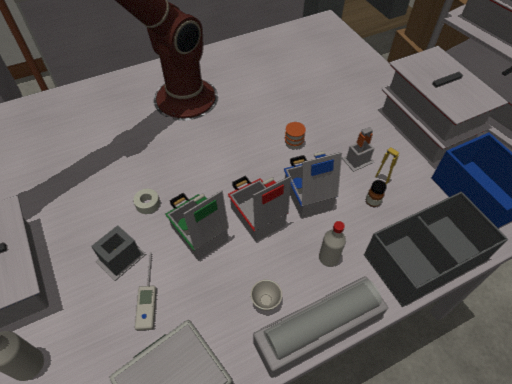

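View pics/side0.png

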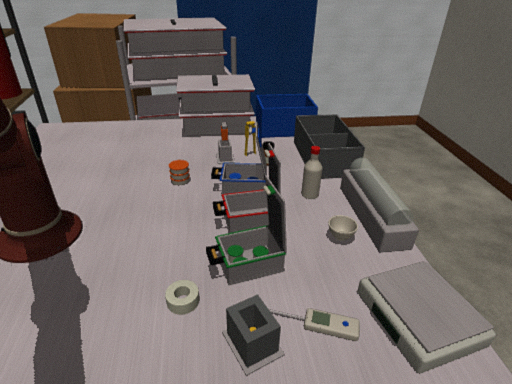

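View pics/wrist0.png

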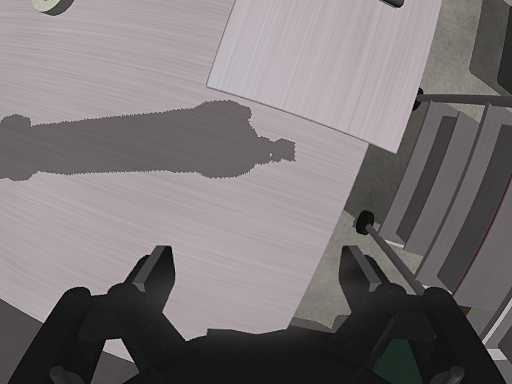

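The scene picture shows the dock at about (117,250), the orange-gripped tongs in their stand at (362,150) with a yellow look-alike at (388,163), and the green, red and blue pans in a row with their covers upright. I'll zoom in to measure them.

Run:
```python
import cv2, numpy as np
s=cv2.imread("pics/scene0.png"); d=cv2.imread("pics/side0.png")
def crop(im,x,y,w,h,k,n): cv2.imwrite(n,cv2.resize(im[y:y+h,x:x+w],None,fx=k,fy=k,interpolation=cv2.INTER_CUBIC))
crop(s,160,120,260,140,3,"pics/a1.png")
crop(s,80,215,80,70,8,"pics/a2.png")
crop(d,200,110,100,180,3,"pics/a4.png")
crop(d,210,290,90,80,7,"pics/a3.png")
```

```text
(no output)
```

View pics/a1.png

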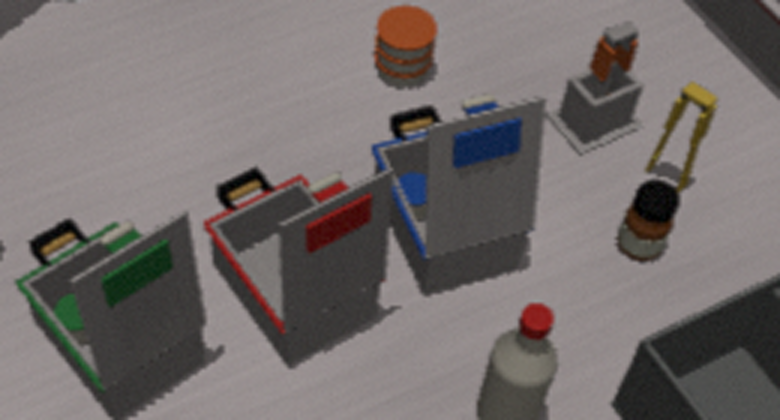

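View pics/a2.png

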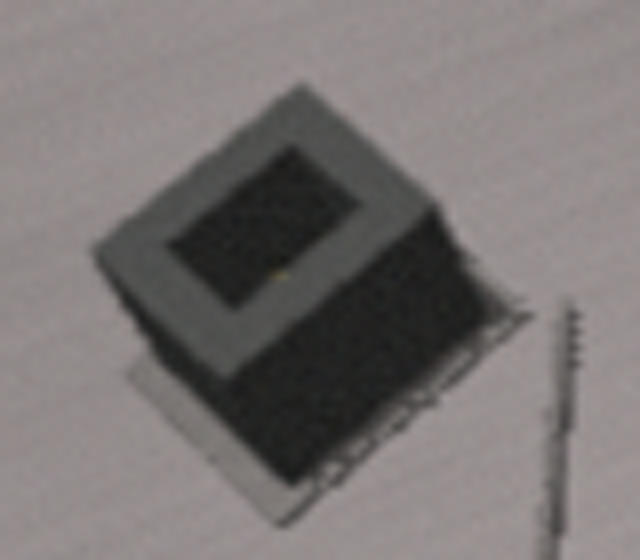

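View pics/a3.png

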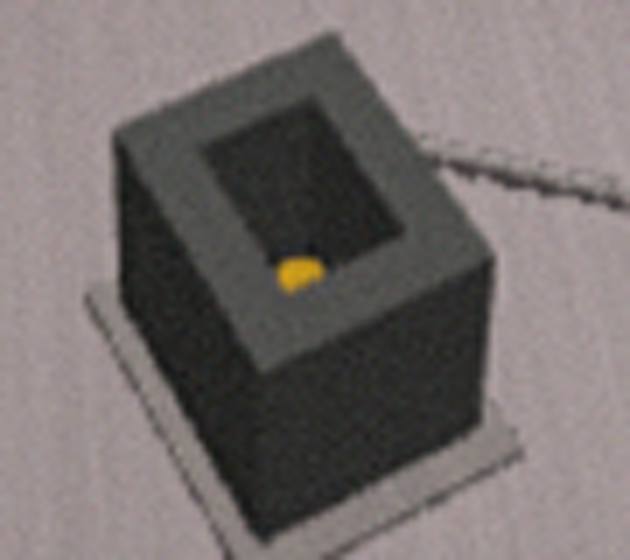

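View pics/a4.png

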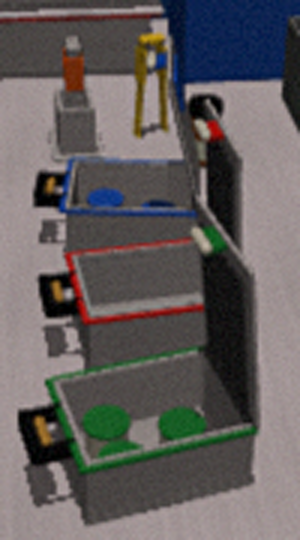

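```bash
cat > h.py <<'E'
import numpy as np, cv2
from scipy.spatial.transform import Rotation as Ro
from station import arm, snapshot, camera_info, ticket
def ray(cam,u,v,pose=None):
    c=camera_info(cam)
    if cam!="wrist":
        R=np.array(c["R"]);t=np.array(c["t"])
        d=np.array([(u-c["cx"])/c["fx"],(v-c["cy"])/c["fy"],1.])
        return -R.T@t, R.T@d
    a,b=u-c["cx"],v-c["cy"]; r=np.hypot(a,b); th=r/c["fx"]
    d=np.array([a/r*np.sin(th),b/r*np.sin(th),np.cos(th)])
    T=np.array(c["T_tool_cam"]); p,q=pose; W=Ro.from_quat(q).as_matrix()
    return np.array(p)+W@T[:3,3], W@T[:3,:3]@d
def plane(cam,u,v,z,pose=None):
    o,d=ray(cam,u,v,pose); return o+d*(z-o[2])/d[2]
def tri(rays):
    A=np.zeros((3,3));b=np.zeros(3)
    for o,d in rays:
        d=d/np.linalg.norm(d);P=np.eye(3)-np.outer(d,d);A+=P;b+=P@o
    p=np.linalg.solve(A,b)
    return p,[np.linalg.norm(np.cross(p-o,d/np.linalg.norm(d))) for o,d in rays]
def proj(cam,X,pose=None):
    c=camera_info(cam);X=np.array(X)
    if cam!="wrist":
        k=np.array(c["R"])@X+np.array(c["t"]); return c["cx"]+c["fx"]*k[0]/k[2],c["cy"]+c["fy"]*k[1]/k[2]
    T=np.array(c["T_tool_cam"]); p,q=pose; W=Ro.from_quat(q).as_matrix()
    k=T[:3,:3].T@(W.T@(X-np.array(p))-T[:3,3]); r=np.hypot(k[0],k[1]); th=np.arctan2(r,k[2])
    return c["cx"]+c["fx"]*th*k[0]/r, c["cy"]+c["fx"]*th*k[1]/r
def shot(name,fn):
    pose=(np.array(arm.read_tool_pos()),np.array(arm.read_eef_rot()))
    im=snapshot(name); cv2.imwrite(fn,im); return im,pose
def down(yaw):
    """tool x down, tool y (jaw axis) at world yaw"""
    x=np.array([0,0,-1.]);y=np.array([np.cos(yaw),np.sin(yaw),0]);z=np.cross(x,y)
    return Ro.from_matrix(np.c_[x,y,z]).as_quat()
E
python3 - <<'E'
from h import *
np.set_printoptions(precision=4,suppress=True)
A=lambda p,z:plane("scene",160+p[0]/3,120+p[1]/3,z)
for n,P,z in [("green",[(18,283),(115,225),(100,385)],.064),("red",[(207,222),(303,178),(283,330)],.064),("blue",[(375,150),(428,252)],.064),("stand",[(562,82),(583,103),(640,82),(610,67)],.06)]:
    print(n,[A(p,z)[:2].round(4) for p in P])
B=lambda p,z:plane("side",200+p[0]/3,110+p[1]/3,z)
for n,P,z in [("green",[(48,380),(85,465),(255,430)],.064),("red",[(68,255),(85,320),(203,307)],.064),("blue",[(70,158),(63,210),(195,213)],.064),("stand",[(55,92),(60,115),(98,112),(90,90)],.06)]:
    print(n,[B(p,z)[:2].round(4) for p in P])
D=lambda p,z:plane("scene",80+p[0]/8,215+p[1]/8,z)
print("dock pocket",[D(p,.078)[:2] for p in [(170,243),(293,145),(362,205),(237,310)]])
print("dock outer",[D(p,.078)[:2] for p in [(95,250),(303,83),(438,207),(228,378)]])
E_=lambda p,z:plane("side",210+p[0]/7,290+p[1]/7,z)
print("dock pocket side",[E_(p,.078)[:2] for p in [(205,150),(315,97),(403,235),(285,280)]])
print("dock outer side",[E_(p,.078)[:2] for p in [(115,132),(333,35),(493,257),(265,372)]])
print("logger top",E_((300,270),.040))
Q=arm.read_eef_rot();print(Ro.from_quat(Q).as_matrix())
E
```

```text
green [array([ 0.4675, -0.2292]), array([ 0.4478, -0.1314]), array([ 0.5911, -0.2041])]
red [array([ 0.4813, -0.0573]), array([0.4754, 0.0421]), array([ 0.6116, -0.0478])]
blue [array([0.4761, 0.1172]), array([0.5978, 0.1021])]
stand [array([0.4803, 0.3249]), array([0.5121, 0.3276]), array([0.5145, 0.3935]), array([0.4849, 0.3789])]
green [array([ 0.4456, -0.1362]), array([ 0.4668, -0.23  ]), array([ 0.5929, -0.2096])]
red [array([0.4717, 0.0332]), array([ 0.4796, -0.0641]), array([ 0.5799, -0.0575])]
blue [array([0.4851, 0.2124]), array([0.4718, 0.1107]), array([0.5973, 0.0918])]
stand [array([0.4784, 0.3794]), array([0.4808, 0.3197]), array([0.5238, 0.323 ]), array([0.5194, 0.3809])]
dock pocket [array([ 0.492 , -0.3993]), array([ 0.4752, -0.3569]), array([ 0.5051, -0.3444]), array([ 0.5232, -0.3878])]
dock outer [array([ 0.4843, -0.4199]), array([ 0.4548, -0.3478]), array([ 0.5161, -0.3241]), array([ 0.5439, -0.3963])]
dock pocket side [array([ 0.4767, -0.3608]), array([ 0.5069, -0.3478]), array([ 0.5227, -0.3922]), array([ 0.4921, -0.4011])]
dock outer side [array([ 0.4544, -0.3523]), array([ 0.5145, -0.3282]), array([ 0.5436, -0.4012]), array([ 0.4843, -0.425 ])]
logger top [ 0.5003 -0.3719  0.04  ]
[[-0.0006  0.3087 -0.9512]
 [ 0.0019 -0.9512 -0.3087]
 [-1.     -0.002   0.    ]]
```

Run:
```python
from h import *
np.set_printoptions(precision=4,suppress=True)
def look(c,yaw,z,fn):
    q=down(yaw); tz=Ro.from_quat(q).as_matrix()[:,2]
    p=np.array([c[0],c[1],z])+0.076*tz; p[2]=z
    print(fn,p,arm.ik(p,q)); arm.movep(p,q)
    im,pose=shot("wrist",fn); np.save(fn[:-4]+".npy",np.r_[pose[0],pose[1]]); print(pose,arm.read_time())
look((.4995,-.373),np.radians(-68),.26,"pics/w_dock.png")
look((.5,.351),np.radians(-88),.30,"pics/w_stand.png")
```

```text
pics/w_dock.png [ 0.429  -0.4015  0.26  ] [ 0.7417  0.5619 -0.0423  1.6677  0.0285  0.9127 -0.4984]
(array([ 0.4276, -0.4036,  0.2603]), array([-0.694 , -0.1331,  0.6947, -0.1344])) 1.4083
pics/w_stand.png [0.424  0.3483 0.3   ] [-0.5099  0.4783 -0.3274  1.7194  0.18    0.9735 -2.4406]
(array([0.4248, 0.3474, 0.2999]), array([ 0.7071,  0.0114, -0.7069,  0.0119])) 4.1083
```

View pics/w_dock.png

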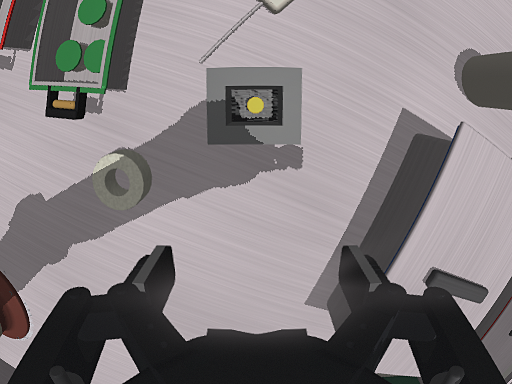

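View pics/w_stand.png

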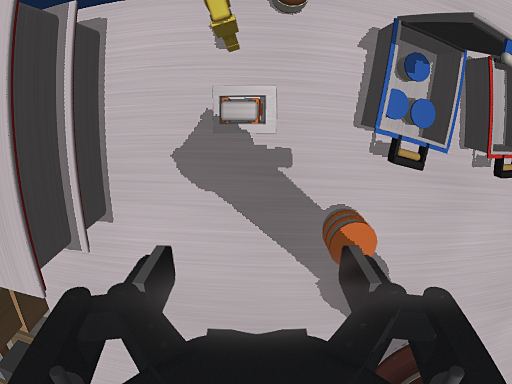

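Run:
```python
import cv2
def crop(n,x,y,w,h,k,o):
    im=cv2.imread(n);cv2.imwrite(o,cv2.resize(im[y:y+h,x:x+w],None,fx=k,fy=k,interpolation=cv2.INTER_CUBIC))
crop("pics/w_dock.png",200,60,110,90,7,"pics/b1.png")
crop("pics/w_stand.png",205,75,80,65,9,"pics/b2.png")
```

```text
(no output)
```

View pics/b1.png

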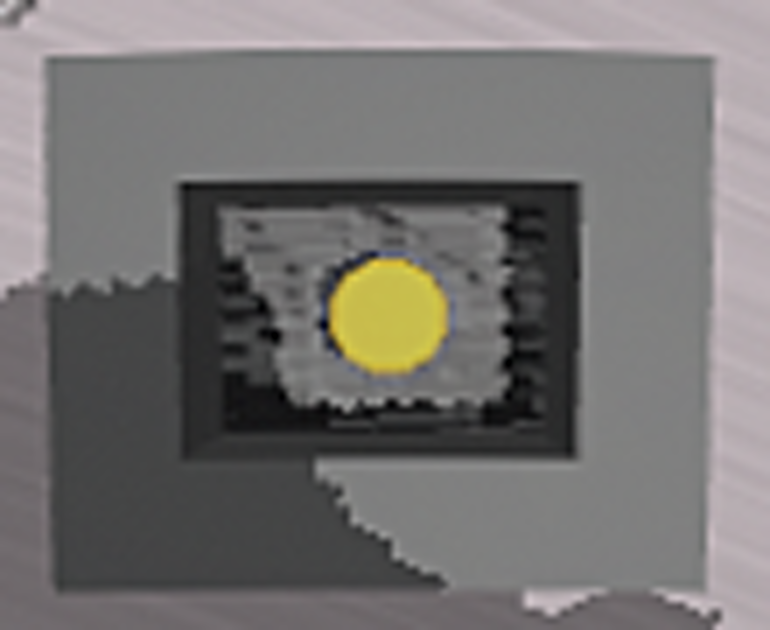

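View pics/b2.png

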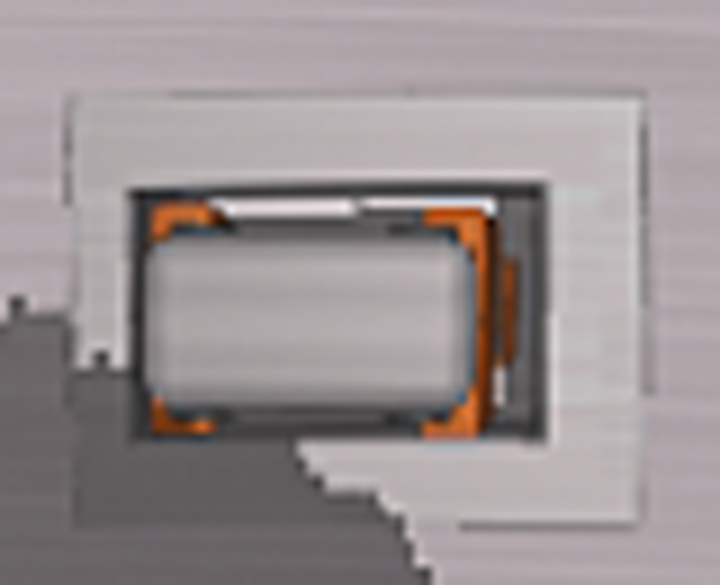

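Run:
```python
from h import *
np.set_printoptions(precision=4,suppress=True)
def L(n): a=np.load(n); return a[:3],a[3:]
P=L("pics/w_dock.npy")
f=lambda p,z:plane("wrist",200+p[0]/7,60+p[1]/7,z,P)[:2]
def rect(n,pts,z,f):
    w=np.array([f(p,z) for p in pts]); e=[np.linalg.norm(w[i]-w[(i+1)%4]) for i in range(4)]
    d=(w[1]+w[2]-w[0]-w[3]); print(n,z,"c",w.mean(0),"sides",np.round(e,4),"yaw",np.degrees(np.arctan2(d[1],d[0])))
rect("dock",[(47,57),(713,57),(705,590),(55,590)],.078,f)
rect("dock",[(47,57),(713,57),(705,590),(55,590)],.083,f)
rect("pocket",[(180,183),(580,183),(577,458),(183,458)],.078,f)
rect("pocket",[(180,183),(580,183),(577,458),(183,458)],.083,f)
rect("floor",[(220,205),(545,205),(540,433),(225,433)],.016,f)
print("logger",f((388,315),.040), "R", np.linalg.norm(f((328,315),.04)-f((448,315),.04)))
P2=L("pics/w_stand.npy")
g=lambda p,z:plane("wrist",205+p[0]/9,75+p[1]/9,z,P2)[:2]
o=[(72,95),(643,95),(638,523),(78,523)]
rect("foot",o,.004,g)
rect("slot",[(132,185),(547,185),(547,437),(133,437)],.06,g)
rect("tongtop",[(147,240),(475,240),(475,403),(147,403)],.132,g)
rect("grips top",[(152,205),(490,208),(482,435),(152,432)],.118,g)
```

```text
dock 0.078 c [ 0.497  -0.3731] sides [0.0794 0.0654 0.0796 0.0654] yaw -68.29128064145205
dock 0.083 c [ 0.4971 -0.3731] sides [0.0779 0.0641 0.078  0.0641] yaw -68.29128064145205
pocket 0.078 c [ 0.497  -0.3731] sides [0.0476 0.0334 0.0475 0.0334] yaw -68.29070862471842
pocket 0.083 c [ 0.4971 -0.3731] sides [0.0466 0.0328 0.0466 0.0328] yaw -68.29070862471833
floor 0.016 c [ 0.4971 -0.3731] sides [0.0482 0.0345 0.0472 0.0345] yaw -68.27699239187318
logger [ 0.4978 -0.3738] R 0.016465038959996254
foot 0.004 c [0.4961 0.3649] sides [0.0768 0.0587 0.0767 0.059 ] yaw -88.55756768126399
slot 0.06 c [0.4964 0.3648] sides [0.0473 0.0292 0.0477 0.0293] yaw -88.62789000221157
tongtop 0.132 c [0.4964 0.364 ] sides [0.0288 0.0145 0.029  0.0145] yaw -88.73619024275278
grips top 0.118 c [0.4963 0.3641] sides [0.0314 0.0214 0.0309 0.0215] yaw -89.2261822141511
```

Run:
```python
from h import *
for cam,x,y in (("scene",330,120),("side",190,110)):
    im=cv2.imread(f"pics/{cam}0.png"); k=8
    c=cv2.resize(im[y:y+65,x:x+75],None,fx=k,fy=k,interpolation=cv2.INTER_CUBIC)
    for ctr,col in (((.4964,.3645),(0,255,0)),((.499,.353),(255,0,255))):
        a=np.radians(1.4);R=np.array([[np.cos(a),-np.sin(a)],[np.sin(a),np.cos(a)]])
        for hx,hy,z in ((.021,.03,.06),(.03,.039,.004),(.007,.0145,.132)):
            pts=[]
            for sx,sy in ((1,1),(1,-1),(-1,-1),(-1,1)):
                w=R@[sx*hx,sy*hy]+ctr; u,v=proj(cam,[*w,z]); pts.append([(u-x+.5)*k,(v-y+.5)*k])
            cv2.polylines(c,[np.int32(pts)],True,col,1)
    cv2.imwrite(f"pics/c_{cam}.png",c)
```

```text
(no output)
```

View pics/c_scene.png

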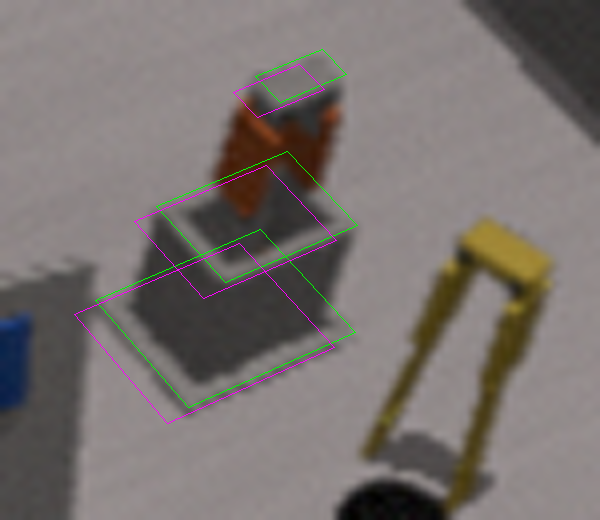

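View pics/c_side.png

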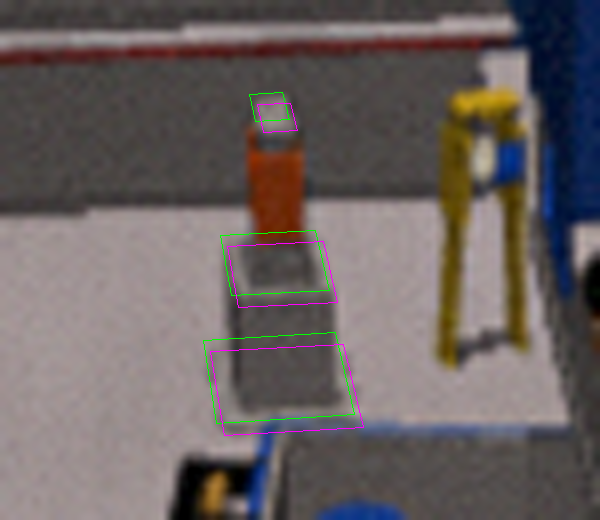

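Run:
```python
from h import *
q=down(np.radians(91.4)); tz=Ro.from_quat(q).as_matrix()[:,2]
p=np.array([.4975,.363,.30])+0.076*tz
print(p,arm.ik(p,q)); arm.movep(p,q); arm.pause(.3)
im,pose=shot("wrist","pics/w_stand2.png"); np.save("pics/w_stand2.npy",np.r_[pose[0],pose[1]]); print(pose,arm.read_time())
u,v=map(int,proj("wrist",[.4975,.363,.06],pose)); print(u,v)
x,y=u-40,v-33
cv2.imwrite("pics/b3.png",cv2.resize(im[y:y+65,x:x+80],None,fx=9,fy=9,interpolation=cv2.INTER_CUBIC));print(x,y)
```

```text
[0.57347731 0.36485685 0.3       ] [-0.1051285   0.87921402 -1.09188416  1.31145949  0.76824248  1.39029649
  0.43085922]
(array([0.57336808, 0.36493813, 0.30005894]), array([-0.00872538,  0.70701151,  0.00867725,  0.70709497])) 6.8917
255 104
215 71
```

View pics/b3.png

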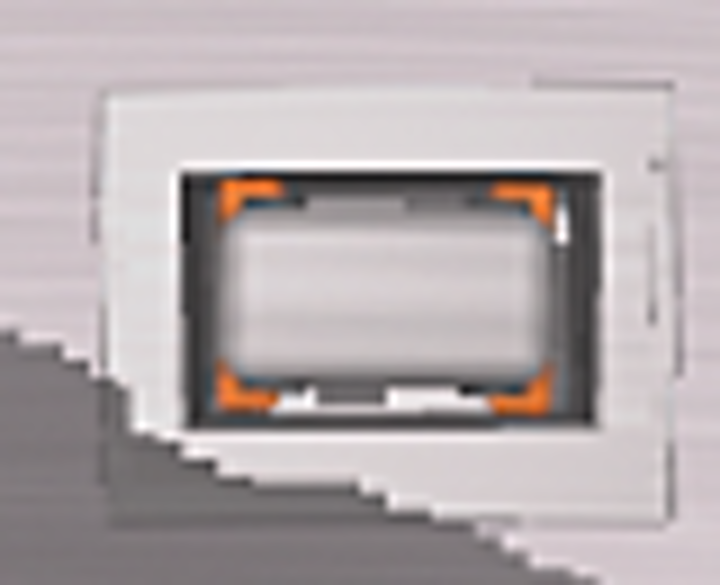

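View pics/w_stand2.png

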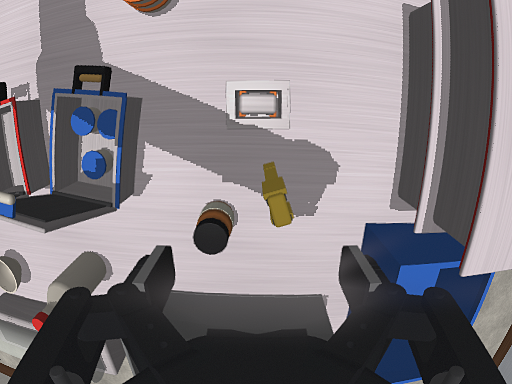

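Run:
```python
from h import *
np.set_printoptions(precision=4,suppress=True)
def L(n): a=np.load(n); return a[:3],a[3:]
P2=L("pics/w_stand2.npy")
g=lambda p,z:plane("wrist",215+p[0]/9,71+p[1]/9,z,P2)[:2]
def rect(n,pts,z,f):
    w=np.array([f(p,z) for p in pts]); e=[np.linalg.norm(w[i]-w[(i+1)%4]) for i in range(4)]
    d=(w[1]+w[2]-w[0]-w[3]); print(n,z,"c",w.mean(0),"sides",np.round(e,4),"yaw",np.degrees(np.arctan2(d[1],d[0])))
rect("foot",[(100,90),(672,87),(668,522),(105,522)],.004,g)
rect("slot",[(182,172),(600,172),(598,428),(187,428)],.06,g)
rect("tongtop",[(225,215),(548,212),(548,375),(225,377)],.132,g)
rect("grips top",[(220,180),(553,185),(550,412),(217,408)],.118,g)
```

```text
foot 0.004 c [0.4972 0.3658] sides [0.0768 0.0598 0.0768 0.0594] yaw 91.61018948092538
slot 0.06 c [0.4969 0.3661] sides [0.0476 0.0297 0.0472 0.0297] yaw 91.47951858528597
tongtop 0.132 c [0.4968 0.3652] sides [0.0282 0.0145 0.0284 0.0144] yaw 91.9082034040464
grips top 0.118 c [0.4969 0.3651] sides [0.0308 0.0214 0.031  0.0215] yaw 90.66429769446329
```

Run:
```python
from h import *
q=down(np.radians(91.5))
arm.move_gripper(.6,20)
arm.line_to([.4967,.3648,.23],.3,ori=q)
arm.line_to([.4967,.3648,.150],.12)
f0=arm.read_ft_force()
for o in (.40,.385,.372):
    arm.move_gripper(o); print(o,arm.read_opening(),arm.read_opening()*85)
print(f0,arm.read_ft_force(),arm.read_tool_pos(),arm.read_time())
im,_=shot("side","pics/s1.png")
im2,_=shot("wrist","pics/w1.png")
cv2.imwrite("pics/s1c.png",cv2.resize(im[80:180,180:280],None,fx=6,fy=6,interpolation=cv2.INTER_CUBIC))
```

```text
0.4 0.40190967098378577 34.16232203362179
0.385 0.3861233564412172 32.82048529750346
0.372 0.3723857626912114 31.652789828752965
[ 0.0330656   1.02185176 -0.19420411] [0.80989831 1.12235102 5.5577388 ] [0.49686899 0.36538875 0.15066312] 9.3833
```

View pics/s1c.png

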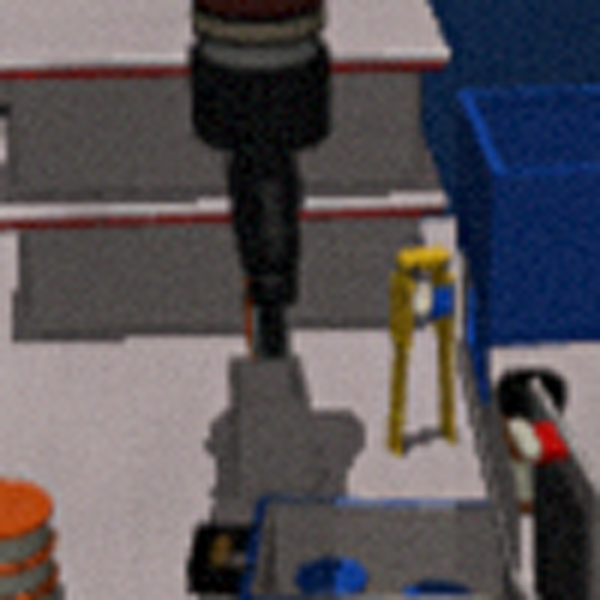

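View pics/w1.png

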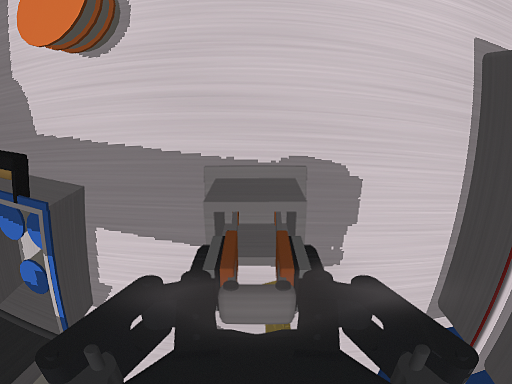

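Run:
```python
from h import *
p=arm.read_tool_pos()
arm.line_to([.4967,.3648,.24],.15)
arm.line_to([.4967,.3648,.40],.3)
print(arm.read_ft_force(),arm.read_opening(),arm.read_time(),arm.read_joint_positions())
im,_=shot("wrist","pics/w2.png"); im,_=shot("side","pics/s2.png")
for y in (-68.3,111.7):
    for z in (.165,.40): print(y,z,arm.ik([.497,-.373,z],down(np.radians(y))))
for y in (0,180,-90,90): print(y,arm.ik([.52,0,.2],down(np.radians(y))))
```

```text
[ 0.21965035 -0.14033019 -1.2880497 ] 0.3766120670886324 10.9167 [-0.089333    0.71752252 -1.17153779  1.35464179  0.65341761  1.48555391
  0.38020135]
-68.3 0.165 [ 0.89242106  0.77091533 -0.48665305  1.64689018  0.45364017  0.83841555
 -0.97748913]
-68.3 0.4 [ 1.04124696  0.59946454 -0.79776817  1.34098737  0.42443396  1.37397463
 -0.94130915]
111.7 0.165 [ 1.21348919  1.05873751 -1.23313421  1.63640397  1.05166975  1.24475788
  1.7031002 ]
111.7 0.4 [ 1.20383576  0.76521907 -1.2649942   1.33573486  0.72209599  1.53595927
  1.96450854]
0 [ 0.44282579  0.66053023 -0.75840184  1.9040733   0.61252173  0.82410625
 -0.6447829 ]
180 [ 0.62858165  0.83080649 -1.15087133  1.89903986  0.89445852  1.04445708
  2.22499982]
-90 [-0.28603682  0.57489446  0.36805313  1.92663517 -0.31038902  0.69520183
 -1.30232658]
90 [ 0.62040068  0.81859587 -1.12889192  1.89924842  0.87968749  1.0286444
  0.6683247 ]
```

View pics/w2.png

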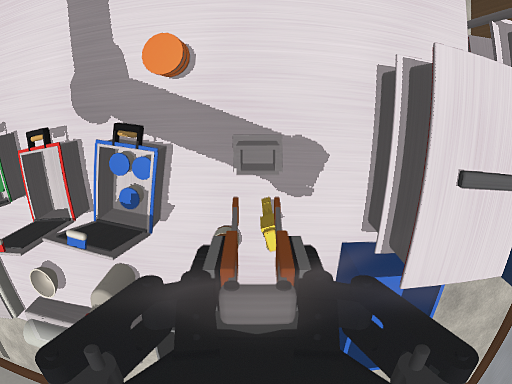

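View pics/s2.png

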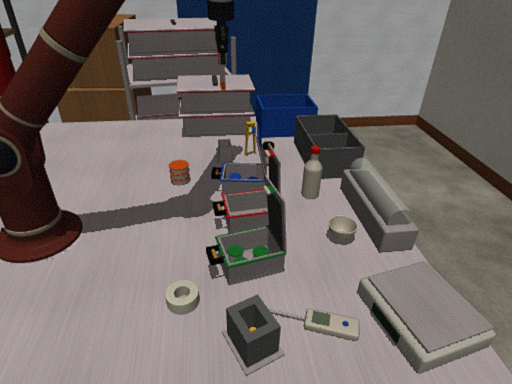

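Run:
```python
from h import *
q=down(np.radians(-68.3))
arm.move_gripper(.368)
arm.movep([.4975,-.3735,.40],q); arm.pause(.2)
arm.line_to([.4975,-.3735,.24],.25); arm.pause(.2)
print(arm.read_tool_pos(),arm.read_ft_force(),arm.read_opening(),arm.read_time(),arm.read_joint_positions())
im,pose=shot("wrist","pics/w3.png")
im,_=shot("side","pics/s3.png")
cv2.imwrite("pics/s3c.png",cv2.resize(im[220:370,190:310],None,fx=4,fy=4,interpolation=cv2.INTER_CUBIC))
```

```text
[ 0.49833449 -0.37366222  0.24189372] [-0.28963646 -0.30906366 -0.59511151] 0.3673647517268219 15.0333 [ 1.02018074  0.73136655 -0.72973912  1.57238099  0.54124016  1.04516506
 -1.05052896]
```

View pics/w3.png

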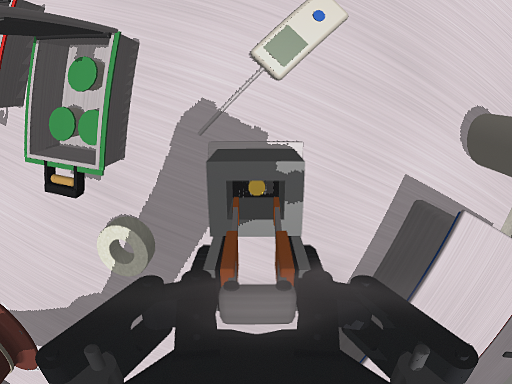

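View pics/s3c.png

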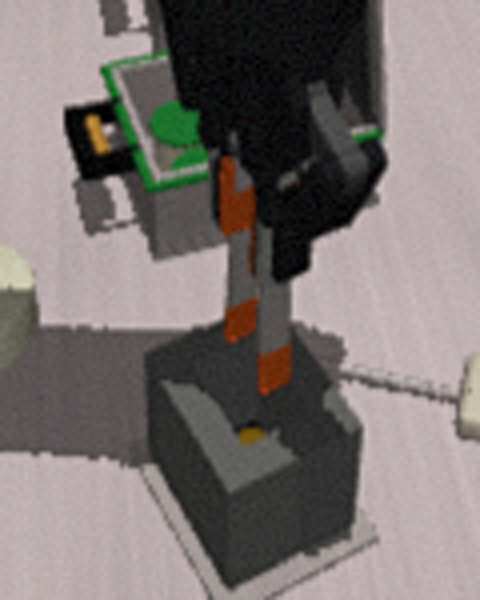

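The tongs hang straight, with the open tips centred over the pocket and the yellow top at wrist pixel (257,187). I'll go down.

Run:
```python
from h import *
for z in (.20,.176,.164):
    arm.line_to([.4975,-.3735,z],.1); 
    f=arm.read_ft_force(); print(arm.read_tool_pos(),np.round(f,2))
    if abs(np.array(f)).max()>8: print("STOP");break
arm.pause(.2); print(arm.read_tool_pos(),arm.read_ft_force(),arm.read_opening())
im,pose=shot("wrist","pics/w4.png"); print(arm.read_time())
```

```text
[ 0.49770578 -0.37346168  0.19993678] [-0.46 -0.63 -0.46]
[ 0.49738997 -0.37350813  0.17577866] [ 0.45 -0.23 -0.75]
[ 0.49721023 -0.37347809  0.16374998] [-0.75  0.89 -1.23]
[ 0.49777914 -0.37358466  0.16453162] [-0.31843589  0.33054049 -1.27123192] 0.3728696341767855
16.5917
```

View pics/w4.png

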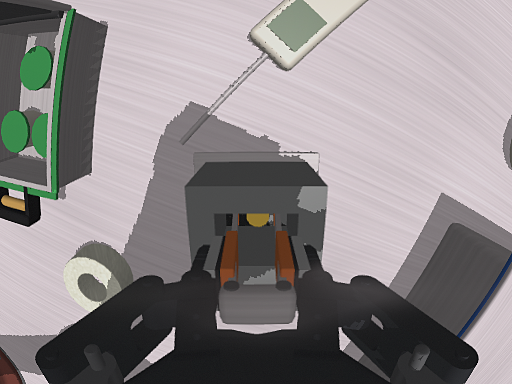

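Run:
```python
from h import *
arm.move_gripper(.345,30); print(arm.read_opening()*85)
arm.move_gripper(.325); print(arm.read_opening()*85, arm.read_ft_force())
arm.pause(.1)
p=np.array([.4975,-.3735,0])
arm.line_to(p+[0,0,.19],.08); print(arm.read_opening()*85,arm.read_ft_force())
arm.line_to(p+[0,0,.27],.15); arm.pause(.1)
print(arm.read_opening()*85,arm.read_ft_force())
im,pose=shot("wrist","pics/w5.png"); im,_=shot("side","pics/s5.png"); print(arm.read_time())
cv2.imwrite("pics/s5c.png",cv2.resize(im[200:370,180:310],None,fx=3.5,fy=3.5,interpolation=cv2.INTER_CUBIC))
```

```text
29.487473635654894
29.030797634901866 [-0.00793147 -0.44767545 -0.73266191]
28.62280462135783 [ 0.34554932 -0.5386312  -1.76339774]
28.938851021743762 [-0.1072257   0.37520081 -2.07848623]
18.4833
```

View pics/w5.png

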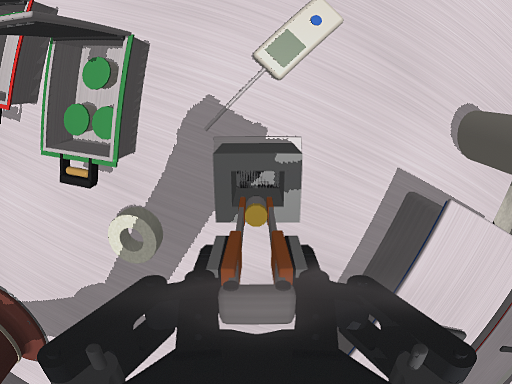

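View pics/s5c.png

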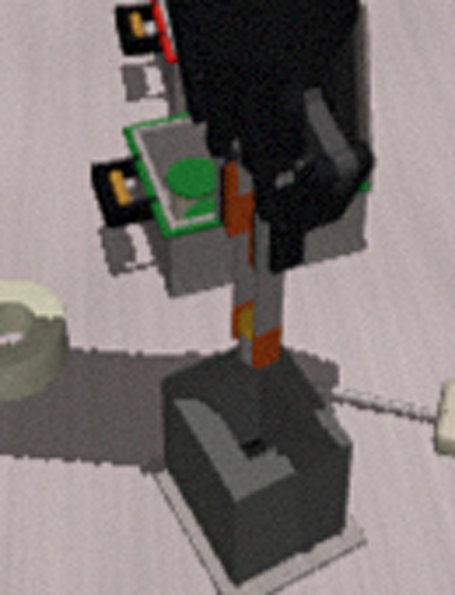

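Run:
```python
from h import *
p=np.array([.4975,-.3735,.40])
arm.line_to(p,.3)
q=down(np.radians(3.8))
arm.movep([.520,-.007,.40],q); arm.pause(.3)
print(arm.read_opening()*85,arm.read_ft_force(),arm.read_joint_positions())
im,pose=shot("wrist","pics/w6.png");np.save("pics/w6.npy",np.r_[pose[0],pose[1]]); print(pose,arm.read_time())
im,_=shot("scene","pics/sc6.png")
```

```text
28.832460772770812 [-0.62424904  0.01732045 -1.83968061] [ 0.68308551  0.52797044 -1.14423421  1.62033745  0.49350479  1.31728452
 -0.47291613]
(array([ 0.52016224, -0.00778614,  0.39987904]), array([ 0.48353036,  0.51595024, -0.48361922,  0.51585482])) 20.7917
```

View pics/w6.png

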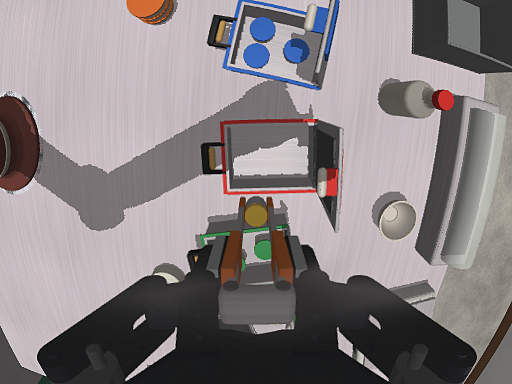

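View pics/sc6.png

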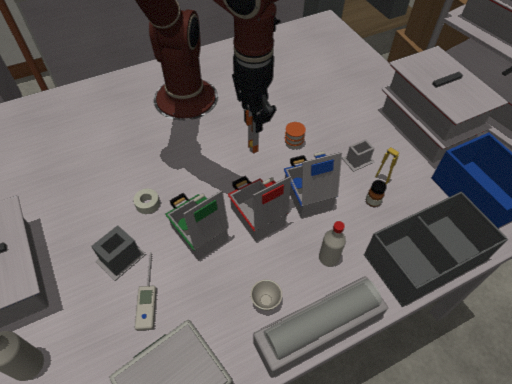

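```bash
python3 - <<'E'
from h import *
np.set_printoptions(precision=4,suppress=True)
a=np.load("pics/w6.npy");P=(a[:3],a[3:])
im=cv2.imread("pics/w6.png");hsv=cv2.cvtColor(im,cv2.COLOR_BGR2HSV)
cv2.imwrite("pics/w6c.png",cv2.resize(im[0:210,195:350],None,fx=3.8,fy=3.8,interpolation=cv2.INTER_CUBIC)[:600*2])
g=lambda u,v,z=.063:plane("wrist",u,v,z,P)[:2]
for p in [(222,122),(316,119),(317,190),(222,194)]: print("red",g(*p))
for p in [(239,0),(223,68),(320,88)]: print("blue",g(*p))
for p in [(342,125),(336,230)]: print("red cover free edge",g(*p,.206))
E
python3 -c "
import cv2;im=cv2.imread('pics/w6.png');cv2.imwrite('pics/w6d.png',cv2.resize(im[105:240,195:350],None,fx=4.4,fy=4.4,interpolation=cv2.INTER_CUBIC))"
```

```text
red [0.4703 0.0434]
red [0.5983 0.0567]
red [ 0.6106 -0.0443]
red [ 0.4743 -0.0592]
blue [0.4823 0.2176]
blue [0.4675 0.1178]
blue [0.6003 0.1002]
red cover free edge [0.5939 0.058 ]
red cover free edge [ 0.6022 -0.0443]
```

View pics/w6d.png

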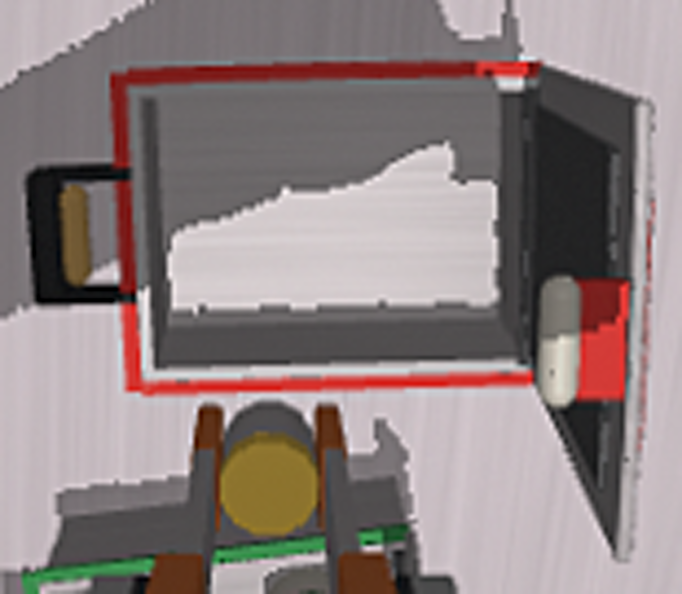

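Run:
```python
from h import *
p=np.array([.518,-.006,0])
arm.line_to(p+[0,0,.20],.25)
for z in (.165,.155):
    arm.line_to(p+[0,0,z],.08); f=arm.read_ft_force(); print(arm.read_tool_pos(),np.round(f,2))
    if f[2]>3: break
arm.pause(.15)
for o in (.35,.36,.37,.376): arm.move_gripper(o,20)
print(arm.read_opening()*85,arm.read_ft_force())
arm.pause(.2)
arm.line_to(p+[0,0,.21],.12)
im,pose=shot("wrist","pics/w7.png"); print(arm.read_time())
arm.line_to(p+[0,0,.40],.3)
arm.pause(.1)
im,pose=shot("wrist","pics/w8.png"); print(arm.read_time(),arm.read_opening(),arm.read_ft_force())
```

```text
[ 0.51799665 -0.00587751  0.16464468] [ 0.38 -0.4  -0.82]
[ 0.51772604 -0.00612594  0.154509  ] [ 0.04 -1.74 -0.13]
31.67144822559462 [ 0.39721576  0.2611051  -1.13883543]
24.5333
25.4667 0.3737545803632497 [-0.08534607  0.38959155 -0.55969752]
```

View pics/w7.png

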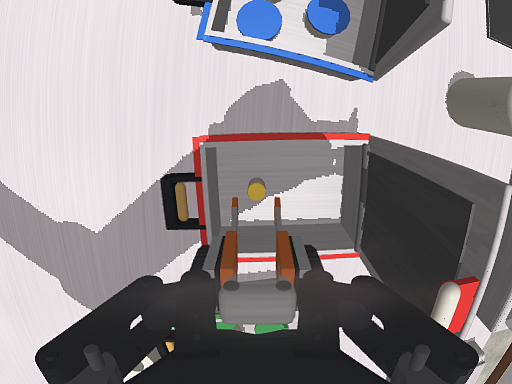

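View pics/w8.png

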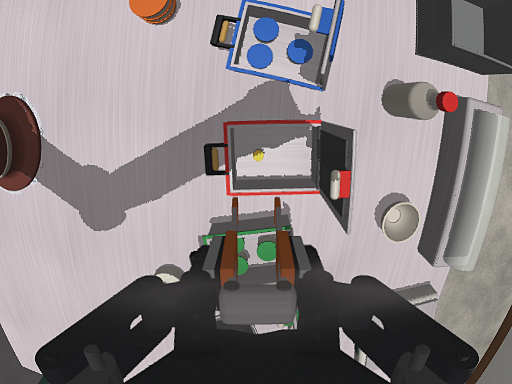

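Run:
```python
from h import *
q=down(np.radians(91.5)); p=np.array([.4967,.3652,0])
arm.movep(p+[0,0,.40],q); 
arm.line_to(p+[0,0,.235],.25); arm.pause(.25)
print(arm.read_tool_pos(),arm.read_ft_force(),arm.read_opening(),arm.read_time())
im,pose=shot("wrist","pics/w9.png")
```

```text
[0.49685967 0.36573999 0.2365877 ] [-0.01667384  0.03439071 -0.68506519] 0.37631462322953835 27.9167
```

View pics/w9.png

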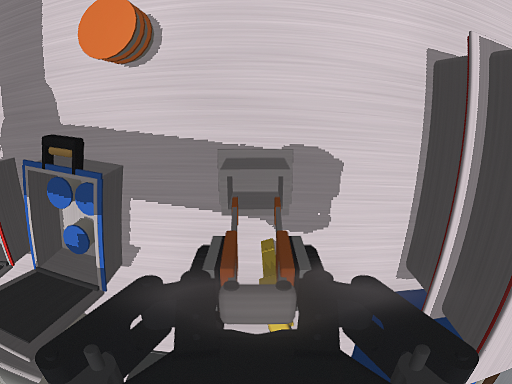

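Run:
```python
from h import *
p=np.array([.4967,.3652,0])
ok=True
for z in (.20,.165,.157,.153,.151,.149):
    arm.line_to(p+[0,0,z],.12 if z>.16 else .05); f=np.array(arm.read_ft_force()); print(arm.read_tool_pos().round(4) if hasattr(arm.read_tool_pos(),'round') else arm.read_tool_pos(),f.round(2))
    if f[2]>4: break
    if np.abs(f).max()>10: ok=False;break
if ok and arm.read_tool_pos()[2]<.158:
    for o in (.385,.40,.5,.6): arm.move_gripper(o)
    arm.pause(.1)
    arm.line_to(p+[0,0,.27],.2)
    im,pose=shot("wrist","pics/w10.png")
    im,_=shot("side","pics/s10.png")
    cv2.imwrite("pics/s10c.png",cv2.resize(im[80:180,180:280],None,fx=6,fy=6,interpolation=cv2.INTER_CUBIC))
print(arm.read_time())
```

```text
[0.4966 0.3651 0.1993] [-0.52 -0.15 -0.69]
[0.4966 0.3651 0.1645] [-0.45 -0.67 -0.51]
[0.4967 0.3651 0.1569] [ 0.53  0.79 -0.  ]
[0.4967 0.3651 0.1528] [-0.39  0.26 -0.19]
[0.4967 0.3652 0.151 ] [ 0.05  0.35 -0.61]
[0.497  0.3653 0.1497] [-0.39 -1.84  3.82]
31.8
```

View pics/w10.png

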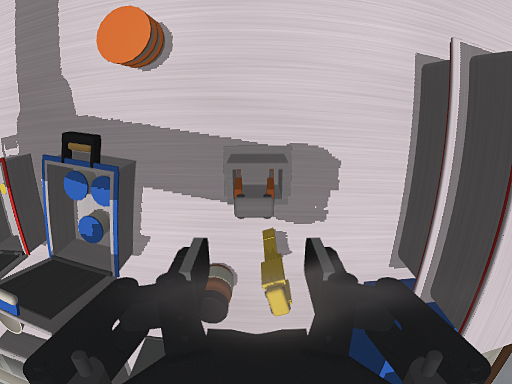

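View pics/s10c.png

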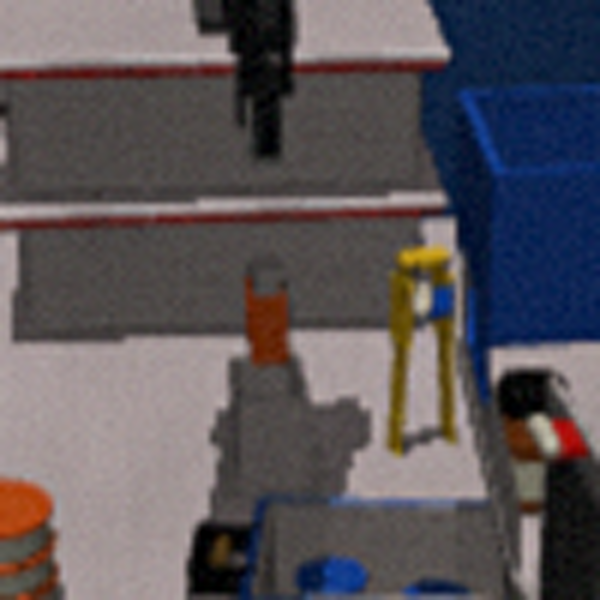

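```bash
cat > cov.py <<'E'
from h import *
PANS=dict(blue=((.5394,.159),-7.8),red=((.538,-.004),4.5),green=((.519,-.167),11.3))
def tcp(name,q,pen=0,off=None):
    c,y=PANS[name]; y=np.radians(y)
    off=11*np.sin(q) if off is None else off
    x=62-112*np.cos(q)+(8.5-pen)*np.sin(q)+off
    z=64+112*np.sin(q)+(8.5-pen)*np.cos(q)
    return np.array([c[0]+x/1e3*np.cos(y),c[1]+x/1e3*np.sin(y),z/1e3+.073])
def ori(name,flip=False): return down(np.radians(PANS[name][1]+(-90 if flip else 90)))
E
python3 - <<'E'
from cov import *
np.set_printoptions(precision=4,suppress=True)
print("bottle",plane("scene",339,227,.16),plane("side",316,151,.16))
print("jar",plane("scene",379,187,.075))
print("ramekin",plane("scene",266,292,.042))
for n in PANS:
    for f in (0,1): print(n,f,tcp(n,1.75,off=45),arm.ik(tcp(n,1.75,off=45)+[0,0,.08],ori(n,f)),arm.ik(tcp(n,0),ori(n,f)))
E
```

```text
bottle [0.7427 0.1003 0.16  ] [0.7347 0.0797 0.16  ]
jar [0.6483 0.3094 0.075 ]
ramekin [ 0.7633 -0.0941  0.042 ]
blue 0 [0.6735 0.1406 0.2457] [ 0.2715  0.9205 -1.2248  1.2436  0.8483  1.5097  0.6033] [ 0.2926  0.9393 -1.1523  1.9498  1.0459  1.0202  0.0674]
blue 1 [0.6735 0.1406 0.2457] [-0.515   0.7137  0.5591  1.2755 -0.374   1.2546 -1.6586] [-0.725   0.7012  0.557   1.9808 -0.6153  0.6321 -1.4695]
red 0 [0.6729 0.0066 0.2457] [ 0.4952  0.9138 -1.2575  1.2955  0.8558  1.5019  0.9824] [ 0.6721  0.9488 -1.2148  2.0277  1.0893  1.0342  0.5441]
red 1 [0.6729 0.0066 0.2457] [ 0.2517  0.6916 -0.5716  1.3045  0.372   1.2506 -1.8228] [ 0.2931  0.651  -0.4822  2.0383  0.5406  0.5776 -2.0596]
green 0 [ 0.6517 -0.1405  0.2457] [ 0.7381  0.9359 -1.3226  1.3162  0.8965  1.5287  1.2866] [ 1.0255  1.0013 -1.2719  1.9898  1.1179  1.1086  1.0001]
green 1 [ 0.6517 -0.1405  0.2457] [ 0.5173  0.6983 -0.6554  1.3241  0.4244  1.2585 -1.5264] [ 0.6803  0.6807 -0.5553  1.9994  0.6004  0.6277 -1.6486]
```

```bash
cat >> cov.py <<'E'
def go(name):
    o=ori(name,True); s=tcp(name,1.75,off=45)
    p=np.array(arm.read_tool_pos())
    if p[2]<.35: arm.line_to([p[0],p[1],.36],.4)
    arm.move_gripper(0.0,30)
    arm.movep(np.r_[s[:2],.36],o); print("above",arm.read_time(),np.round(arm.read_joint_positions(),2))
    arm.line_to(s,.25); arm.pause(.15)
    print("behind",arm.read_tool_pos(),arm.read_time())
def push(name):
    for q in (1.62,1.3,1.0,.7,.4,.2,.1):
        arm.line_to(tcp(name,q,pen=1),.2)
        f=np.array(arm.read_ft_force()); print(q,f.round(1))
        if np.linalg.norm(f)>30: print("STOP");return
    for pen in (-2,1,4,7,10,13):
        arm.line_to(tcp(name,0,pen=pen),.06)
        f=np.array(arm.read_ft_force()); print("pen",pen,round(arm.read_tool_pos()[2]-.073,4),f.round(1))
        if f[2]>22: break
    arm.pause(.1); print("final",round(arm.read_tool_pos()[2]-.073,4),np.round(arm.read_ft_force(),1),arm.read_time())
E
python3 - <<'E'
from cov import *
go("red")
shot("wrist","pics/w11.png");im,_=shot("side","pics/s11.png")
E
```

```text
above 34.5167 [ 0.23  0.66 -0.54  1.25  0.33  1.32 -1.79]
behind [0.67408517 0.00727336 0.24834578] 35.275
```

View pics/s11.png

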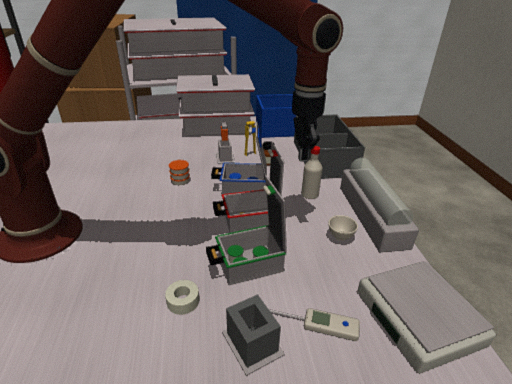

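View pics/w11.png

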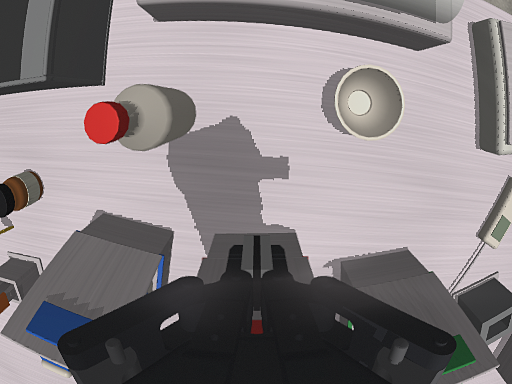

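Run:
```python
from cov import *
push("red")
shot("side","pics/s12.png")
```

```text
1.62 [-0.1 -0.7  1. ]
1.3 [ 0.1 -0.4  0.2]
1.0 [0.8 0.6 0.7]
0.7 [0.5 0.9 0.5]
0.4 [ 1.2 -0.2  0.3]
0.2 [-0.1  0.3  0.1]
0.1 [0.4 0.1 1.5]
pen -2 0.0754 [3.2 0.1 3.3]
pen 1 0.0721 [ 2.5 -0.2  5.2]
pen 4 0.0715 [-1.9 -0.7 25.5]
final 0.0715 [-2.3 -1.4 25.9] 38.4917
```

View pics/s12.png

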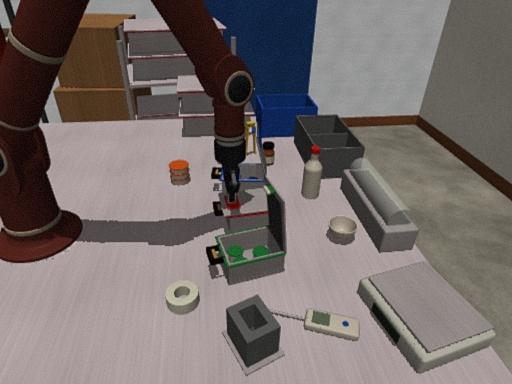

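Run:
```python
from cov import *
p=np.array(arm.read_tool_pos()); arm.line_to([p[0],p[1],p[2]+.03],.15); shot("side","pics/s13.png")
go("green"); shot("wrist","pics/w13.png")
```

```text
above 40.6417 [ 0.48  0.66 -0.58  1.27  0.35  1.31 -1.47]
behind [ 0.65284685 -0.13990816  0.24860862] 41.4
```

View pics/s13.png

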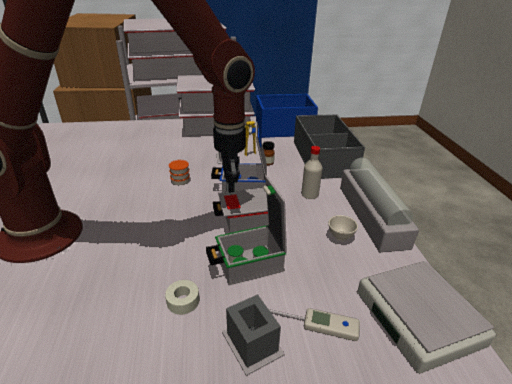

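View pics/w13.png

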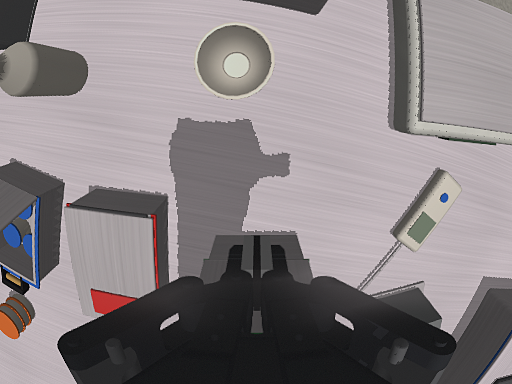

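Run:
```python
from cov import *
push("green")
p=np.array(arm.read_tool_pos()); arm.line_to([p[0],p[1],p[2]+.03],.15); shot("side","pics/s14.png")
go("blue"); shot("wrist","pics/w14.png"); shot("scene","pics/sc14.png")
```

```text
1.62 [ 0.2 -0.5 -0.4]
1.3 [ 0.3 -0.7 -0.2]
1.0 [ 0.1  0.4 -0.3]
0.7 [ 0.8 -0.1  0.4]
0.4 [0.4 1.1 1.2]
0.2 [-0.4 -0.6  1.1]
0.1 [0.6 0.1 2.4]
pen -2 0.0755 [2.7 1.4 2.6]
pen 1 0.0721 [1.8 1.2 5.1]
pen 4 0.0716 [-2.3  1.5 24.6]
final 0.0716 [-3.1  2.4 25.7] 44.5667
above 47.225 [ 0.04  0.69 -0.56  1.2   0.36  1.35 -2.21]
behind [0.67459233 0.14099868 0.24862924] 47.9833
```

View pics/s14.png

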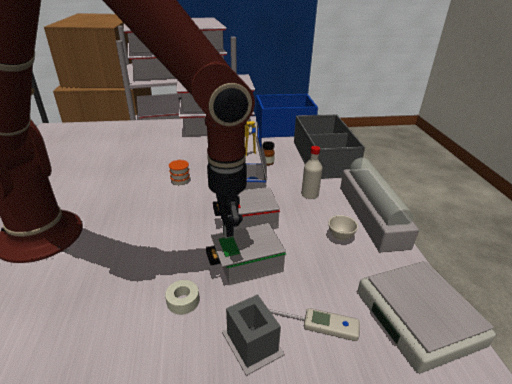

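View pics/w14.png

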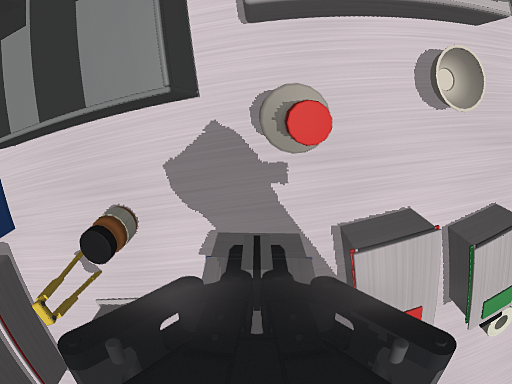

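View pics/sc14.png

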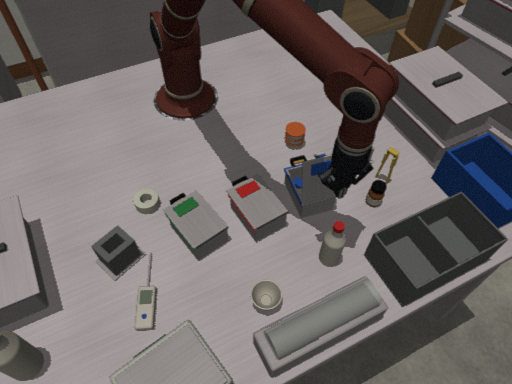

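Run:
```python
from cov import *
push("blue")
p=np.array(arm.read_tool_pos()); arm.line_to([p[0],p[1],.36],.3)
q=down(np.radians(-80))
arm.movep([.46,0.05,.42],q);arm.pause(.2)
shot("wrist","pics/w15.png");shot("side","pics/s15.png"); shot("scene","pics/sc15.png"); print(arm.read_time(),arm.read_dq())
```

```text
1.62 [ 0.1 -0.7 -0.1]
1.3 [ 0.2 -0.3  0.2]
1.0 [-0.3  0.3  1. ]
0.7 [ 0.9 -0.4 -1. ]
0.4 [-0.3  0.2  0.6]
0.2 [-0.3 -0.1  0.4]
0.1 [ 0.1 -0.2  0.6]
pen -2 0.0754 [ 2.2 -0.2  4. ]
pen 1 0.0721 [ 2.1 -1.6  5.6]
pen 4 0.0716 [-2.2 -3.2 23.9]
final 0.0716 [-2.1 -3.9 24.1] 51.2
53.0333 [ 0.00657954 -0.00644317  0.00195455 -0.00264303  0.00061454  0.001606
  0.00200752]
```

View pics/s15.png

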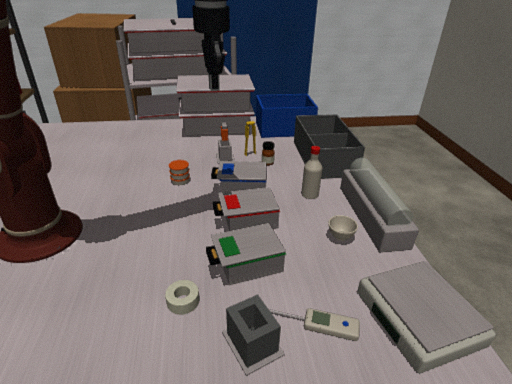

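View pics/w15.png

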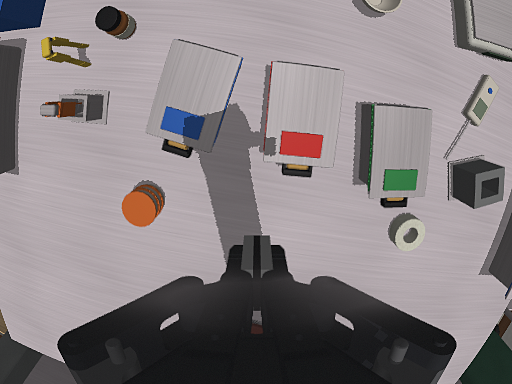

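View pics/sc15.png

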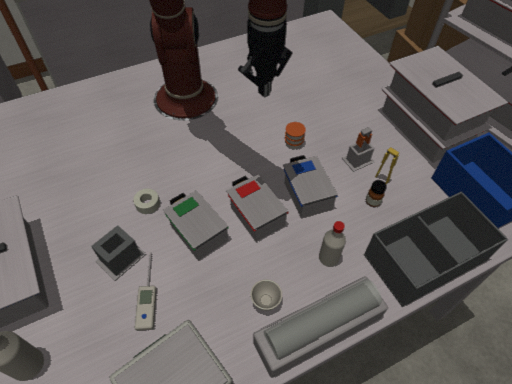

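All three covers lie flat. The tongs stand upright in their stand at side pixel (224,140), and the bystanders are where they started. I'm handing the job in.

```bash
python3 -c "
from station import *
ticket.finish_job(); print(arm.read_time())"
```

```text
the job is handed in; nothing more can be done
the job is handed in; nothing more can be done
```

The job is done and handed in at about 53 s of the 72 s allowed. With the orange-gripped tongs I lifted the logger out of the dock and stood it in the red pan, then put the tongs back upright in their stand. I then pressed the red, green and blue covers down, in that order. The gripper handled only the tongs, never the logger.

**Covers:** each stopped at a pad height of about 71.6 mm, where 72.5 mm is nominal. Each then took about 25 N against the firm stop. In the last pictures all three lie flat with the gripper well clear.

**Logger and other things:** I saw the logger standing in the red pan before its cover was shut. The last pictures show the tongs upright and the other objects in their starting places.

**Disagreements:** the fixed cameras placed the stand 2 to 4 mm away from where the wrist camera did. Two opposite wrist views agreed with each other to about 1 mm, so I used those. No check failed.

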